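# Off the heat and lid held open for the cheese

### The job

Slide the steel pot sideways from the large ring of the hob onto the middle of the small ring, flat on the glass all the way, without lifting or tipping it. Then raise its hinged lid and hold it half open, at 45 degrees, so that I can put the cheese in: finish with your fingers still holding the lid up at that angle and the pot still on the small ring. Leave everything else on the hob and the table where it is.

Things in the scene. Friction and masses are not known exactly. Their poses are not given: they have to be found in the camera images.
- hob: countertop two-zone induction hob, steel case with a black glass top, fixed, 400 mm deep (x) by 610 mm wide (y) by 50 mm high; origin at the centre of its underside, so the glass is at +50 mm; its front with two rotary controls faces -x
- ring_large: the large cooking ring printed on the glass in thin grey line: circle of 210 mm diameter with four short ticks out to 118 mm from the centre; origin at its centre on the glass. The pot starts on it. It is the left or the right one of the two rings
- ring_small: the small ring printed on the glass: circle of 144 mm diameter with four long ticks out to 118 mm from the centre; origin at its centre on the glass, 280 mm sideways from the centre of the large ring
- pot: round steel pot, loose, about 1 kg with its lid, 170 mm outer diameter, wall 85 mm high, base 148 mm wide; origin at the centre of its underside, z up. Pot +x points to its hinge (away from the robot), -x to the lid's bar, +y and -y to its two side loops
- pot_loop_left (a point): middle of the grip bar of the pot's +y side loop: a 9 mm round bar 72 mm long, parallel to the pot's x, 128 mm from the pot's axis and 74 mm above its underside, with 38 mm free between bar and pot wall
- pot_loop_right (a point): middle of the grip bar of the pot's -y side loop, the mirror image of the left one
- lid: slightly domed steel lid, 176 mm diameter, about 0.22 kg, hinged to the rear of the pot's rim; it falls shut by its own weight when let go, at any angle below 80 degrees; about 1 N upwards at the bar carries it. Origin on the hinge axis; at joint 0 its axes are parallel to the pot's
- lid_bar (a point): middle of the lid's grip bar, a 9 mm round bar 76 mm long, parallel to the pot's y, standing out in front of the lid on two stems with 34 mm free between bar and lid edge; 227 mm from the hinge axis in the lid's -x, 10 mm in the lid's +z. With the lid shut it is 130 mm in front of the pot's axis and 102 mm above the pot's underside. A round bar: it can turn between gripped fingers
- lid_axis (a point): middle of the lid's hinge axis, which is parallel to the pot's y: 97 mm behind the pot's axis (+x) and 92 mm above its underside
- lid_hinge (a joint): lid angle in rad: 0 shut (its lower stop), growing as the bar goes up and back towards the hinge; stop at 1.75; 45 degrees is 0.785; no spring and no friction to speak of
- salt_jar: bystander: white salt jar with wooden lid, 46 mm diameter, 68 mm high, at the rear of the hob; origin at the centre of its underside
- pepper_mill: bystander: dark wooden pepper mill, 48 mm diameter, 129 mm high, at the rear of the hob; origin at the centre of its underside
- tomme: bystander: small whole cheese, 168 mm diameter, 68 mm high, on the wooden board to the left of the hob; origin at the centre of its underside
- wedge_top: bystander: cut wedge of cheese 120 x 90 x 50 mm lying on the small whole cheese; origin at its underside
- wedge_board: bystander: cut wedge of cheese 120 x 90 x 50 mm on the wooden board; origin at its underside
- spoon: bystander: wooden spoon 260 mm long lying on the table to the right of the hob
- wine: bystander: green corked bottle, 74 mm diameter, 235 mm high, to the right of the hob; origin at the centre of its underside

How it is judged:
By the outcome, as a careful person would: the job done as asked, in the order asked, and still so for the second after the job is handed in, while the arm keeps its last pose, push and grip.
It also fails if it takes over 58 s, if anything falls off the work surface, if the arm or the gripper's body presses on something with over 40 N, if the wrist force passes 120 N, or if a joint passes its speed limit or range.

### The arm

A 7-joint arm with a two-finger parallel gripper is mounted at the origin on the work surface. World frame = base frame: x ahead of the robot, y to its left, z up, the work surface at z = 0. Lengths are in m, angles in rad, forces in N, time in s.
With the tool pointing down it reaches from about 0.425 to 0.875 m from the base axis. Payload 4.7 kg.
Tool frame: the origin (TCP) lies midway between the tips of the shut fingers; the grasp point (between the pads) lies 19 mm behind it; z points along the fingers, y is the line along which they close (so a half turn about z gives the same grasp; the last joint's range is limited). The gripper opens to 87 mm and grips with 3 to 60 N. Pads are 19 mm wide; open, the fingers measure 117 mm over their backs; the gripper's body (75 mm by 190 mm) begins 51 mm behind the grasp point.
Start: joints at [1.282, 0.321, -0.07, 1.45, 0.023, 1.371, -0.057], TCP at [0.194, -0.62, 0.223] pointing down, gripper open.
Joint ranges: [-2.86, 2.86], [-0.3, 2.09], [-1.38, 1.24], [0.06, 2.45], [-1.56, 4.7], [0.09, 2.05], [-2.69, 2.69]. Speed limits (rad/s): [2.57, 2.57, 3.14, 3.14, 3.14, 3.14, 3.14].

### API

Orientations are given as a rotation vector (axis times angle).
In Python, from bench import ctrl gives the robot as it stands. The module is installed in compiled form; this text tells all that it offers.
- The arm moves only by the shell command python3 -m handwheel 'ROWS' [FORCE]. ROWS is JSON, a list of rows, each a list of 7 numbers: the finger opening in m, from 0 to 0.087, then the shift along the tool's x, y, z in m, then the turn, a rotation vector about the tool's x, y, z in degrees. A call has 1 to 12 rows; each row shifts and turns the commanded pose from where the row before left it, along the tool's axes as they then stand; what a row does not reach is not made up. A row lasts 1/8 s, in which the tool goes at most 62.5 mm and 10.7 degrees, less where a joint would pass 70% of its speed; a pose out of reach is approached as far as the arm can. A call is refused whole if a number of a shift passes 0.0625 or a number of a turn 10.7, either way. A call with a gripper value outside its range is refused whole. The fingers move at their own pace and stop on an object; FORCE is the grip in N (left out, the last holds). Time passes only in rows, so rows that do not move let the fingers close. It gives the time, the measured TCP pose, the force, the opening and the grip force at its end, in the units of the state.
- ctrl.get_state(): the state, without advancing time (a new reading comes with each control period).
- ctrl.get_image(name): name is "scene" or "side" or "wrist"; returns (picture, depth): 400x640x3 uint8, blue, green, red; 400x640 float32, m along the optical axis (not along the pixel's ray), 0 where there is no reading.
- ctrl.camera_info(name): a dict with "intrinsics" (3x3 intrinsics, pixels), "D" ([k1, k2, p1, p2, k3] as OpenCV has them; the pictures are not rectified), "R" (3x3) and "t" (3): a world point X has camera coordinates R X + t. Camera axes: x right, y down, z forward; pixel columns grow to the right and rows downward; lengths in m; the calibration is good to about 2 mm. A picture is of the moment at which its call begins: read the wrist's pose just before it. camera_info takes no time and is no camera call; for the wrist camera it gives the pose at the moment of the call.
- ctrl.close_job(): hands the job in; it is judged then, once.
The state is a dict: "time": time; "joint_positions": joint angles; "qd": joint speeds; "joint_torque": joint torques, N m; "position": TCP position; "tool_rot": TCP orientation; "ft_force": force on the tool from outside, world axes, zero at the start; "torque": the same for the moment, N m; "grip_width": opening from 0.0 (shut) to 1.0 (fully open); "grip_force": force on a finger pad.
Only numpy, scipy, OpenCV 4.12 (cv2) and the standard library are available. Lean on these libraries where they do the work, as an engineer would, in place of code of your own. Each camera call takes 0.05 s, during which the arm holds its last target. There are 200 camera calls.

## Working session

There is one attempt and no reset: what is moved stays moved. The work goes in short steps, Python scripts to look and compute and a shell command to move; the robot and the scene stay as the last step left them, time stands still between calls to the robot, and variables do not carry over. Pictures are saved under pics/ and viewed, at most 10 in all, crops included, and the job is handed in when it is done.

```bash
mkdir -p pics; python3 - <<'E'
from bench import ctrl
import cv2,numpy as np
s=ctrl.get_state()
for k,v in s.items(): print(k,np.round(v,3))
for n in("scene","side"):
    im,d=ctrl.get_image(n); cv2.imwrite(f"pics/{n}0.png",im); np.save(f"{n}0.npy",d)
    c=ctrl.camera_info(n); print(n,np.round(c["intrinsics"],1).tolist(),c["D"],np.round(-np.array(c["R"]).T@c["t"],3),np.round(c["R"],3).tolist())
E
```

```text
time 0.0
joint_positions [ 1.282  0.322 -0.07   1.452  0.023  1.371 -0.057]
qd [-0.001 -0.001 -0.001  0.001  0.001  0.002 -0.001]
joint_torque [-0.0000e+00 -4.9130e+01 -4.0400e-01 -3.1253e+01 -6.4000e-02  4.4000e-02
  0.0000e+00]
position [ 0.194 -0.62   0.221]
tool_rot [-3.104e+00 -4.740e-01  1.000e-03]
ft_force [-0.457  0.133  0.718]
torque [-0.037  0.027  0.003]
grip_force 0.0
grip_width 0.997
scene [[475.4, 0.0, 325.1], [0.0, 475.4, 200.0], [0.0, 0.0, 1.0]] [0.03616056 0.         0.         0.         0.        ] [ 1.231 -0.52   1.422] [[0.652, 0.759, -0.007], [0.638, -0.553, -0.535], [-0.41, 0.345, -0.845]]
side [[422.3, 0.0, 321.4], [0.0, 422.3, 199.6], [0.0, 0.0, 1.0]] [-0.05791699  0.          0.          0.          0.        ] [-0.141  1.264  0.903] [[-0.863, -0.504, 0.016], [-0.26, 0.418, -0.871], [0.432, -0.756, -0.492]]
```

View pics/scene0.png

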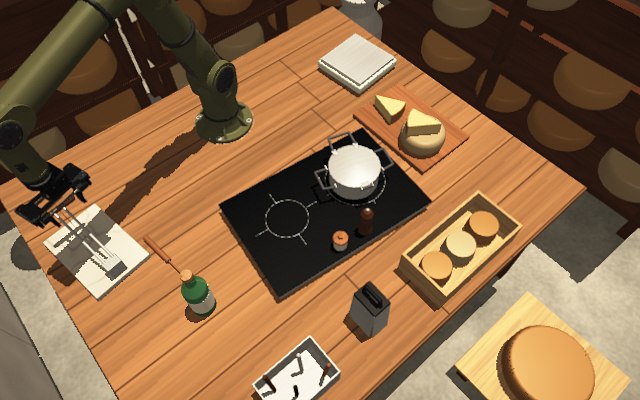

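View pics/side0.png

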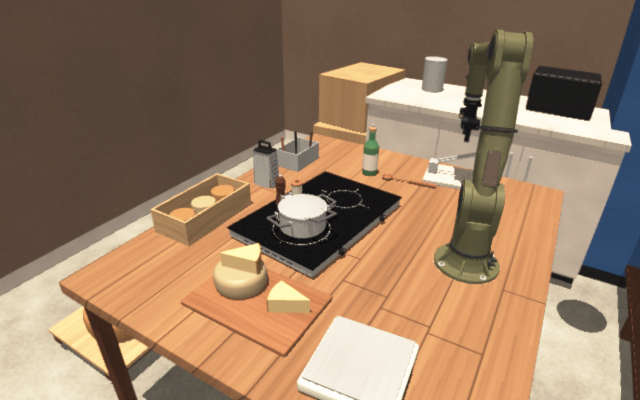

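The scene view shows the pot at about (355,168) on the left (+y) ring and the small ring at (287,218). The jar is at (340,240) and the mill at (366,220). The side view agrees, with the pot at (303,215) and the small ring at (345,198). Next I measure these.

```bash
cat > h.py <<'E'
from bench import ctrl
import cv2,numpy as np
def cam(n):
    c=ctrl.camera_info(n); return [np.array(c[k],float) for k in("intrinsics","D","R","t")]
def plane(c,uv,z):
    K,D,R,t=c; p=cv2.undistortPoints(np.array(uv,float).reshape(-1,1,2),K,D).reshape(-1,2)
    r=np.c_[p,np.ones(len(p))]@R; o=-R.T@t
    return o+r*((z-o[2])/r[:,2])[:,None]
def proj(c,X):
    K,D,R,t=c; return cv2.projectPoints(np.array(X,float).reshape(-1,1,3),cv2.Rodrigues(R)[0],t,K,D)[0].reshape(-1,2)
def cloud(c,d):
    K,D,R,t=c; v,u=np.nonzero(d>0)
    p=cv2.undistortPoints(np.c_[u,v].astype(float).reshape(-1,1,2),K,D).reshape(-1,2)
    P=np.c_[p,np.ones(len(p))]*d[v,u][:,None]
    return (P-t)@R,u,v
E
python3 - <<'E'
from h import *
tiles=[]
for n in("scene","side"):
    c=cam(n); im=cv2.imread(f"pics/{n}0.png"); d=np.load(f"{n}0.npy")
    P,u,v=cloud(c,d)
    g=im[v,u].max(1)
    m=(abs(P[:,2]-.05)<.012)&(g<45)&(P[:,0]>.3)&(P[:,0]<.9)&(abs(P[:,1])<.5)
    Q=plane(c,np.c_[u,v][m],.05)[:,:2]
    mask=np.zeros(im.shape[:2],np.uint8); mask[v[m],u[m]]=255
    mask=cv2.morphologyEx(mask,cv2.MORPH_OPEN,np.ones((3,3)))
    k=max(cv2.findContours(cv2.morphologyEx(mask,cv2.MORPH_CLOSE,np.ones((9,9))),0,1)[0],key=cv2.contourArea)
    q=plane(c,k.reshape(-1,2),.05)[:,:2]
    print(n,"hob",cv2.minAreaRect(q.astype(np.float32)),"z med",np.median(P[m,2]))
    m=(P[:,2]>.12)&(P[:,2]<.17)&(P[:,0]>.35)&(P[:,0]<.85)&(P[:,1]>-.15)&(P[:,1]<.35)
    print("pot-ish",m.sum(),P[m].mean(0))
    # top views 1mm/px: rows = +x up, cols = +y left
    for z in(.05,.14):
        X,Y=np.meshgrid(np.arange(.9,.4,-.00125),np.arange(.35,-.35,-.00175),indexing="ij")
        w=proj(c,np.c_[X.ravel(),Y.ravel(),np.full(X.size,z)]).astype(np.float32).reshape(*X.shape,2)
        tiles.append(cv2.resize(cv2.remap(im,w[...,0],w[...,1],1),(400,300)))
cv2.imwrite("pics/top0.png",np.vstack([np.hstack(tiles[:2]),np.hstack(tiles[2:])]))
E
```

```text
scene hob ((0.5723467469215393, 0.032095909118652344), (0.6075095534324646, 0.3996596336364746), 83.40724182128906) z med 0.050214613175116884
pot-ish 2429 [0.58094944 0.15566959 0.14499284]
side hob ((0.5639229416847229, 0.038826555013656616), (0.6051827669143677, 0.3986625075340271), 83.1815414428711) z med 0.050925448000619176
pot-ish 1576 [0.56556407 0.17736021 0.14311191]
```

View pics/top0.png

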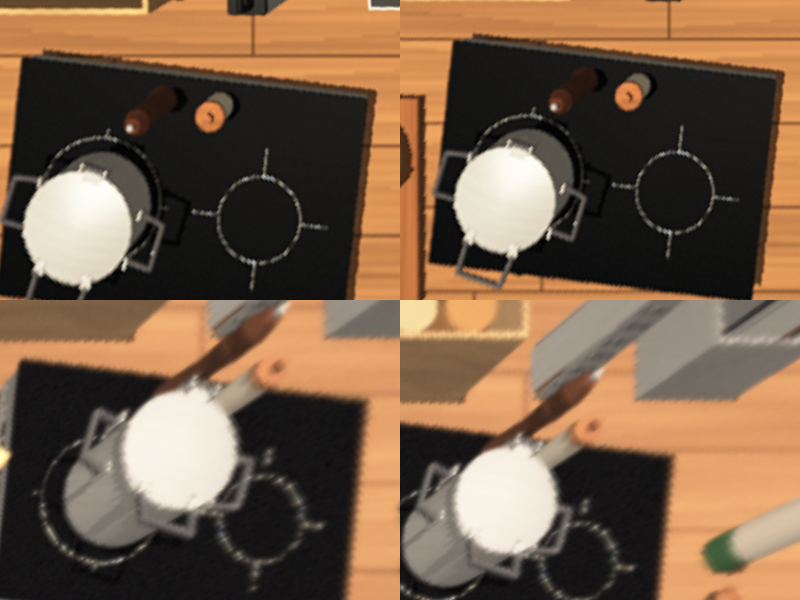

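The top view confirms hob yaw of about -7° and pot yaw of about -16°. The small ring is at tile pixel (259,219), roughly (0.535,-0.103). I'll refine the ring, lid circle and bars.

```bash
python3 - <<'E'
from h import *
from scipy.optimize import least_squares
def circ(p):
    f=lambda a:np.hypot(*(p-a[:2]).T)-a[2]
    r=least_squares(f,[*np.median(p,0),.08],loss="soft_l1",f_scale=.002); return np.round(r.x,4),np.sqrt(np.mean(r.fun**2))
allp=[]
for n in("scene","side"):
    c=cam(n); im=cv2.imread(f"pics/{n}0.png"); d=np.load(f"{n}0.npy")
    g=im.min(2); P,u,v=cloud(c,d)
    Q=plane(c,np.c_[u,v],.05)
    m=(np.hypot(Q[:,0]-.535,Q[:,1]+.103)<.085)&(g[v,u]>60)&(abs(P[:,2]-.05)<.02)
    print(n,"ring",circ(Q[m,:2]),m.sum())
    Z=.05+.09; Q=plane(c,np.c_[u,v],Z)
    m=(np.hypot(Q[:,0]-.565,Q[:,1]-.165)<.14)&(g[v,u]>110)&(P[:,2]>.125)
    mask=np.zeros(g.shape,np.uint8); mask[v[m],u[m]]=255; mask=cv2.morphologyEx(mask,cv2.MORPH_OPEN,np.ones((7,7)))
    k=max(cv2.findContours(mask,0,1)[0],key=cv2.contourArea).reshape(-1,2)
    print("lid",circ(plane(c,k,Z)[:,:2]))
    allp.append(P)
P=np.vstack(allp)
# loops & bar from cloud
ctr=np.array([.566,.166])
rel=P[:,:2]-ctr; r=np.hypot(*rel.T); a=np.degrees(np.arctan2(rel[:,1],rel[:,0]))
for nm,z,a0 in(("left",.124,74),("right",.124,-106),("bar",.152,164)):
    da=(a-a0+180)%360-180
    m=(abs(P[:,2]-z)<.015)&(r>.115)&(r<.145)&(abs(da)<28)
    print(nm,m.sum(),np.round(P[m].mean(0),4),np.round(P[m].std(0),4), "n per cam",m[:len(allp[0])].sum())
E
```

```text
scene ring (array([ 0.5341, -0.1028,  0.0721]), np.float64(0.0029047172006220587)) 198
lid (array([0.5685, 0.1662, 0.0864]), np.float64(0.004729770755089508))
side ring (array([ 0.535 , -0.1061,  0.073 ]), np.float64(0.005588555309852246)) 77
lid (array([0.566 , 0.1685, 0.087 ]), np.float64(0.014483649533005885))
left 143 [0.6023 0.2865 0.1268] [0.0275 0.011  0.0033] n per cam 78
right 128 [0.5294 0.0485 0.1274] [0.0267 0.0105 0.0034] n per cam 77
bar 155 [0.4463 0.2073 0.1547] [0.0118 0.028  0.003 ] n per cam 79
```

```bash
python3 - <<'E'
from h import *
for n in("scene","side"):
    c=cam(n);P,u,v=cloud(c,np.load(f"{n}0.npy"))
    m=np.hypot(P[:,0]-.567,P[:,1]-.167)<.06
    print(n,"lid z pct",np.percentile(P[m,2],[5,50,95,99]))
    im=cv2.imread(f"pics/{n}0.png")[v,u].astype(int)
    m=(im[:,1]>im[:,2]+25)&(im[:,1]>im[:,0]+15)&(P[:,2]>.03)&(P[:,2]<.3)
    print("bottle",m.sum(),np.median(P[m],0))
c=cam("scene");print(plane(c,[[340,240]],.1),plane(c,[[367,212]],.17))
E
python3 -m handwheel '[[0.03,0,0,-0.06,0,0,8.75],[0.03,0,0,-0.06,0,0,8.75],[0.03,0.03,0,-0.03,0,0,8.75],[0.03,0.03,0,0,0,0,8.75]]' 20
```

```text
scene lid z pct [0.14512677 0.15041962 0.15610574 0.15807695]
bottle 402 [ 0.60601537 -0.47365434  0.15921339]
side lid z pct [0.1467092  0.15047251 0.15397093 0.15526371]
bottle 185 [ 0.57918821 -0.45373355  0.15624226]
[[ 0.73202427 -0.04137505  0.1       ]] [[0.74041779 0.06003766 0.17      ]]
time: 0.6
position: [0.2542, -0.626, 0.3765]
tool_rot: [3.098, -0.49, 0.005]
ft_force: [0.3, -0.5, -0.8]
grip_width: 0.632
grip_force: 0.0
```

```bash
python3 -m handwheel '[[0.03,0.01,-0.06,0,0,0,0],[0.03,0.01,-0.06,0,0,0,0],[0.03,0.01,-0.06,0,0,0,0],[0.03,0.01,-0.06,0,0,0,0],[0.03,0.01,-0.06,0,0,0,0],[0.03,0,-0.06,0,0,0,0],[0.03,0,-0.06,0,0,0,0],[0.03,0,-0.06,0,0,0,0],[0.03,0,-0.06,0,0,0,0],[0.03,0,-0.06,0,0,0,0],[0.03,0,-0.06,0,0,0,0],[0.03,0,-0.06,0,0,0,0]]'
python3 -m handwheel '[[0.03,0,0,0.06,0,0,0],[0.03,0,0,0.06,0,0,0],[0.03,0,0,0.03,0,0,0],[0.03,0,0,0,0,0,0]]'
python3 - <<'E'
from h import *
s=ctrl.get_state(); print(s["joint_positions"],s["position"],s["tool_rot"])
R=cv2.Rodrigues(np.array(s["tool_rot"]))[0]; print("toolx yaw",np.degrees(np.arctan2(R[1,0],R[0,0])),"z",R[:,2])
y=np.radians(-17.3)
tgt=np.array([.567,.167])+.128*np.array([np.sin(y),-np.cos(y)])
print("delta tool",R.T@(np.r_[tgt,.21]-s["position"]))
c=cam("wrist"); im,d=ctrl.get_image("wrist"); cv2.imwrite("pics/w1.png",im); np.save("w1.npy",d)
P,u,v=cloud(c,d); 
m=(abs(P[:,2]-.124)<.012)&(np.hypot(P[:,0]-tgt[0],P[:,1]-tgt[1])<.06)
print(m.sum(),P[m].mean(0) if m.any() else"")
E
```

```text
time: 2.1
position: [0.5195, 0.0475, 0.3723]
tool_rot: [3.104, -0.483, 0.0]
ft_force: [1.2, -0.0, 0.5]
grip_width: 0.344
grip_force: 0.0
time: 2.6
position: [0.5174, 0.0455, 0.2199]
tool_rot: [3.104, -0.482, -0.009]
ft_force: [0.9, 0.4, 0.6]
grip_width: 0.345
grip_force: 0.0
[ 0.47065671  0.08495054 -0.6376895   1.7518482   0.05104968  1.32747636
 -2.05663234] [0.51735412 0.04545341 0.21992808] [ 3.1035665  -0.48165886 -0.0090366 ]
toolx yaw -17.64359301392902 z [-5.81824012e-03  3.27240151e-05 -9.99983073e-01]
delta tool [ 0.01129295 -0.00289588  0.0098605 ]
2226 [0.53721656 0.0581324  0.12642583]
```

View pics/w1.png

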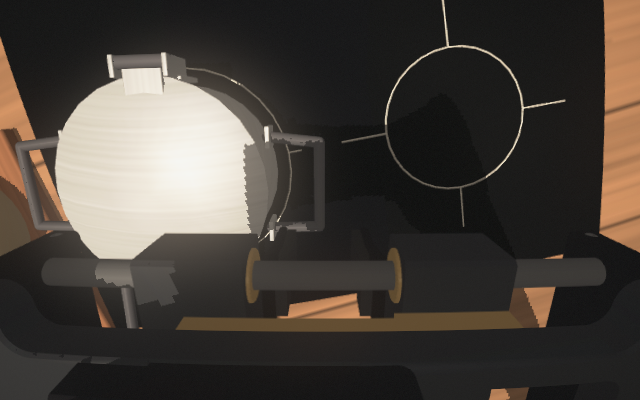

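The wrist view shows the right loop bar running about (319,138)-(319,230), the left loop near (22,150)-(38,225), and the small ring centred near (455,117). I'll compute these.

```bash
python3 - <<'E'
from h import *
from scipy.optimize import least_squares
im=cv2.imread("pics/w1.png"); d=np.load("w1.npy"); c=cam("wrist")
print("right bar ends",plane(c,[[319,140],[319,228]],.128), "left ends",plane(c,[[22,150],[40,225]],.128))
g=im.min(2); v,u=np.nonzero(g>60)
Q=plane(c,np.c_[u,v],.05)[:,:2]; m=(u>375)&(u<535)&(v>35)&(v<195); r=np.hypot(*(Q-[.534,-.104]).T); m&=(r<.085)
p=Q[m];f=lambda a:np.hypot(*(p-a[:2]).T)-a[2]
print("ring",m.sum(),least_squares(f,[.534,-.104,.072],loss="soft_l1",f_scale=.002).x)
P,u,v=cloud(c,d)
m=(abs(u-319)<5)&(v>145)&(v<225)&(P[:,2]>.11)
print("bar cloud",m.sum(),np.median(P[m],0),P[m].min(0),P[m].max(0)); A=P[m][:,:2]-P[m][:,:2].mean(0)
w=np.linalg.svd(A)[2][0] if len(A)<5000 else 0; print("dir",np.degrees(np.arctan2(w[1],w[0])))
E
```

```text
right bar ends [[0.56525751 0.03399977 0.128     ]
 [0.49336185 0.05720529 0.128     ]] left ends [[0.63792252 0.27988802 0.128     ]
 [0.57230167 0.3003621  0.128     ]]
ring 1121 [ 0.53569107 -0.10408593  0.07280082]
bar cloud 708 [0.53050183 0.04514214 0.13178835] [0.49670109 0.03229309 0.12866265] [0.56207001 0.05894581 0.13446792]
dir 162.1194065742802
```

```bash
python3 -m handwheel '[[0.03,0.0115,-0.0035,0.02,0,0,0],[0.03,0,0,0.03,0,0,0],[0.03,0,0,0,0,0,0]]'
python3 -m handwheel '[[0.03,0,0,0.03,0,0,0],[0.03,0,0,0.03,0,0,0],[0.03,0,0,0,0,0,0],[0.03,0,0,0,0,0,0]]'
```

```text
time: 3.02
position: [0.5311, 0.0455, 0.1726]
tool_rot: [3.104, -0.482, -0.002]
ft_force: [0.3, -0.2, -0.2]
grip_width: 0.345
grip_force: 0.0
time: 3.52
position: [0.5331, 0.0458, 0.115]
tool_rot: [-3.104, 0.482, -0.005]
ft_force: [-1.0, 0.1, -0.0]
grip_width: 0.341
grip_force: 0.0
```

```bash
python3 -m handwheel '[[0.03,-0.003,0,0.006,0,0,0],[0.03,0,0,0,0,0,0],[0.0,0,0,0,0,0,0],[0.0,0,0,0,0,0,0],[0.0,0,0,0,0,0,0],[0.0,0,0,0,0,0,0]]' 25
python3 - <<'E'
from h import *
im,d=ctrl.get_image("side"); cv2.imwrite("pics/s1.png",cv2.resize(im[120:300,200:440],None,fx=3,fy=3))
s=ctrl.get_state();print(s["position"],s["ft_force"],s["torque"],s["grip_width"]*.087)
E
```

```text
time: 4.28
position: [0.5284, 0.0459, 0.1066]
tool_rot: [3.103, -0.482, -0.001]
ft_force: [-1.0, -1.4, 1.9]
grip_width: 0.093
grip_force: 25.0
[0.52842793 0.04591334 0.1065823 ] [-1.12026911 -2.27805117  1.68701964] [-0.3869615   0.29570016  0.07389438] 0.00786643898068868
```

View pics/s1.png

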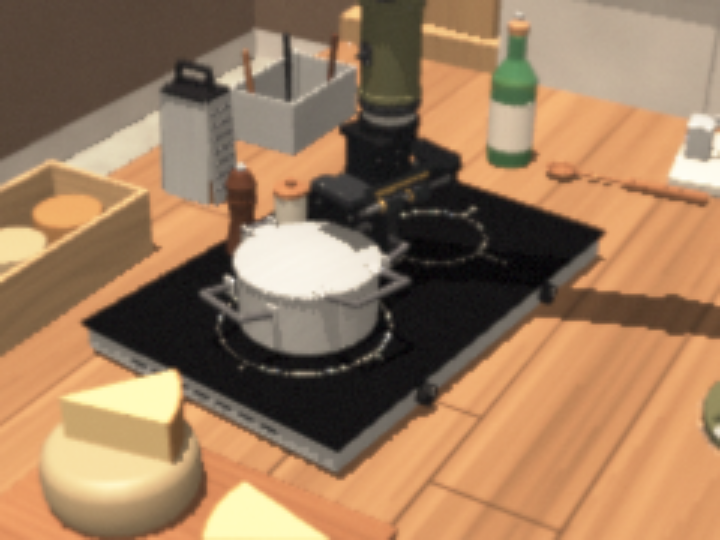

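Gripped: the opening is 8–9 mm, as expected for the bar. The side crop shows the fingers on the loop at (385,245) and the pot flat on the large ring. Now sliding.

```bash
python3 -m handwheel '[[0,0.001,0.005,0,0,0,0],[0,0.002,0.01,0,0,0,0],[0,0.002,0.01,0,0,0,0],[0,0.002,0.01,0,0,0,0],[0,0.002,0.01,0,0,0,0],[0,0.002,0.01,0,0,0,0],[0,0.002,0.01,0,0,0,0],[0,0,0,0,0,0,0]]'
```

```text
time: 5.32
position: [0.5214, -0.0184, 0.1066]
tool_rot: [-3.103, 0.481, -0.0]
ft_force: [1.3, 2.8, 0.2]
grip_width: 0.091
grip_force: 25.1
```

```bash
python3 -m handwheel '[[0,0.002,0.01,0,0,0,0],[0,0.003,0.016,0,0,0,0],[0,0.003,0.016,0,0,0,0],[0,0.003,0.016,0,0,0,0],[0,0.003,0.016,0,0,0,0],[0,0.003,0.016,0,0,0,0],[0,0.003,0.016,0,0,0,0],[0,0.003,0.016,0,0,0,0],[0,0.003,0.016,0,0,0,0],[0,0.003,0.016,0,0,0,0],[0,0.002,0.01,0,0,0,0],[0,0,0,0,0,0,0]]'
cat > pot.py <<'E'
from h import *
from scipy.optimize import least_squares
ring=np.array([.5355,-.104])
for n in("scene","side"):
    c=cam(n); im,d=ctrl.get_image(n); g=im.min(2); P,u,v=cloud(c,d)
    Q=plane(c,np.c_[u,v],.14)
    m=(np.hypot(*(Q[:,:2]-ring).T)<.15)&(g[v,u]>110)&(P[:,2]>.13)&(P[:,2]<.16)
    X=P[m]; h=cv2.convexHull(X[:,:2].astype(np.float32)).reshape(-1,2)
    f=lambda a:np.hypot(*(h-a[:2]).T)-.087
    print(n,m.sum(),"lid centre",least_squares(f,ring,loss="soft_l1",f_scale=.002).x,X[:,2].mean())
    L=np.hypot(*(P[:,:2]-ring).T); m=(L>.1)&(L<.15)&(P[:,2]>.112)&(P[:,2]<.136)
    a=np.degrees(np.arctan2(*(P[m,:2]-ring).T[::-1])); q=abs(a-72)<30
    print("left loop",q.sum(),P[m][q].mean(0)); cv2.imwrite(f"pics/{n}_l.png",im)
s=ctrl.get_state();print(s["position"],s["tool_rot"],s["ft_force"])
E
python3 pot.py
```

```text
time: 6.82
position: [0.5012, -0.1845, 0.1066]
tool_rot: [-3.104, 0.481, 0.0]
ft_force: [0.2, 3.0, 0.9]
grip_width: 0.09
grip_force: 25.1
scene 1556 lid centre [ 0.54027597 -0.06027428] 0.14755364792067424
left loop 51 [0.5840272  0.01442124 0.12331619]
side 777 lid centre [ 0.53396626 -0.06062318] 0.14671969055063053
left loop 116 [0.55446616 0.01911721 0.12317764]
[ 0.50123665 -0.18452237  0.10658938] [ 3.10456350e+00 -4.80765266e-01  1.88888413e-04] [1.15648246 3.30007616 0.2406191 ]
```

```bash
python3 -m handwheel '[[0,0.002,0.01,0,0,0,0],[0,0.002,0.012,0,0,0,0],[0,0.002,0.012,0,0,0,0],[0,0.001,0.0075,0,0,0,0],[0,0,0,0,0,0,0],[0,0,0,0,0,0,0]]'; python3 pot.py
```

```text
time: 7.68
position: [0.4953, -0.2259, 0.1066]
tool_rot: [-3.104, 0.48, 0.0]
ft_force: [0.1, 4.0, 1.2]
grip_width: 0.094
grip_force: 25.1
scene 1614 lid centre [ 0.53246988 -0.10227734] 0.14753659133566668
left loop 109 [0.56645968 0.0099525  0.12623727]
side 747 lid centre [ 0.51349079 -0.07893131] 0.14670710784100632
left loop 63 [0.55890827 0.01239327 0.12525673]
[ 0.49532934 -0.22592321  0.10656718] [-3.10418243e+00  4.80560509e-01  1.58059953e-05] [0.54540346 6.35042821 1.60433776]
```

```bash
python3 -m handwheel '[[0.03,0,0,0,0,0,0],[0.03,0,0,0,0,0,0],[0.03,0,0,0,0,0,0],[0.03,0,0,-0.03,0,0,0],[0.03,0,0,-0.05,0,0,0],[0.03,0,0,-0.05,0,0,0],[0.03,0,0.04,-0.02,0,0,0],[0.03,0,0,0,0,0,0]]'
python3 - <<'E'
from h import *
s=ctrl.get_state(); print(s["joint_positions"],s["position"],s["tool_rot"])
c=cam("wrist"); im,d=ctrl.get_image("wrist"); cv2.imwrite("pics/w2.png",im); np.save("w2.npy",d); np.savez("w2c.npz",*c)
E
```

```text
time: 8.78
position: [0.4821, -0.2698, 0.2586]
tool_rot: [3.099, -0.492, 0.005]
ft_force: [0.1, 0.0, -0.0]
grip_width: 0.343
grip_force: 0.0
[ 0.84071283  0.11615419 -0.41279927  1.63366671  0.05049124  1.3976767
 -1.46370212] [ 0.48211973 -0.26979554  0.25858881] [ 3.09862722 -0.49176915  0.00465762]
```

View pics/w2.png

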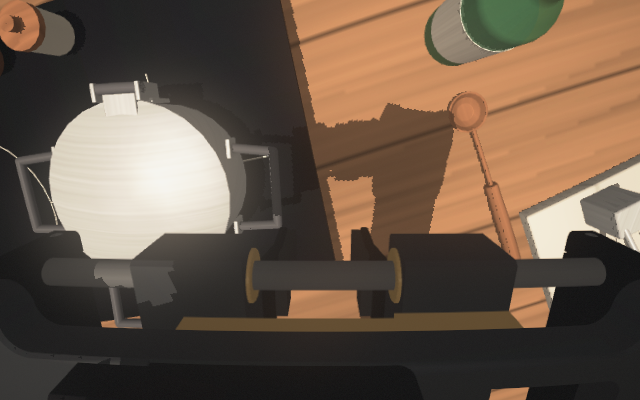

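The wrist view shows the right loop bar at (272,152)-(278,226), the left loop bar at (20,160)-(36,230), and the hinge at (117,92).

```bash
python3 - <<'E'
from h import *
c=list(np.load("w2c.npz").values())
r=plane(c,[[271,150],[278,226]],.128);l=plane(c,[[19,160],[37,230]],.128)
print(r,l); r=r.mean(0);l=l.mean(0); e=(l-r)[:2]
print("centre",(r+l)/2,"len",np.hypot(*e),"yaw",np.degrees(np.arctan2(e[1],e[0]))-90)
d=np.load("w2.npy");P,u,v=cloud(c,d)
m=(abs(u-274)<9)&(v>155)&(v<222)&(P[:,2]>.115)&(P[:,2]<.14); print("right bar",m.sum(),P[m].mean(0))
m=(abs(P[:,2]-.128)<.012)&(u<45)&(v>165)&(v<225); print("left bar",m.sum(),P[m].mean(0))
# reach model: r=a+L1 s2+L2 s24+L3 s246 uses near-planar; just print
E
```

```text
[[ 0.53078806 -0.2358206   0.128     ]
 [ 0.4584492  -0.21609951  0.128     ]] [[0.60281539 0.00693118 0.128     ]
 [0.53203372 0.02823586 0.128     ]]
centre [ 0.53102159 -0.10418827  0.128     ] len 0.25419318646063893 yaw -16.643726499420424
right bar 634 [ 0.49465258 -0.22669423  0.1288878 ]
left bar 639 [0.56793443 0.01648296 0.12785125]
```

Pot centre is about (0.532,-0.1045), within 4 mm of the ring centre. Next I reorient for the lid bar.

```bash
python3 -m handwheel '[[0.024,0,0,-0.01,0,0,-10],[0.024,0,0,-0.01,0,0,-10],[0.024,0,0,0,0,0,-10],[0.024,0,0,0,0,0,-10],[0.024,0,0,0,0,0,-10],[0.024,0,0,0,0,0,-10],[0.024,0,0,0,0,0,-10],[0.024,0,0,0,0,0,-10],[0.024,0,0,0,0,0,-10],[0.024,0,0,0,0,0,0]]'
cat > bar.py <<'E'
from h import *
import sys
s=ctrl.get_state(); R=cv2.Rodrigues(np.array(s["tool_rot"]))[0]
bar=np.array([.4077,-.0665,.152]); px=np.array([.956,-.292,0]); th=np.radians(20)
off=float(sys.argv[1])
z=np.sin(th)*px-np.array([0,0,np.cos(th)]); y=np.cos(th)*px+np.array([0,0,np.sin(th)]); T=np.c_[np.cross(y,z),y,z]
print("pos",s["position"],"q",np.round(s["joint_positions"],2))
print("shift tool",np.round(R.T@(bar+off*z-s["position"]),4),"turn tool deg",np.round(np.degrees(cv2.Rodrigues(R.T@T)[0].ravel()),2))
E
python3 bar.py -0.07
```

```text
time: 10.07
position: [0.4829, -0.264, 0.2756]
tool_rot: [-2.536, -1.852, 0.001]
ft_force: [0.2, 0.8, 0.0]
grip_width: 0.274
grip_force: 0.0
pos [ 0.48287948 -0.26397154  0.27559402] q [ 0.92  0.12 -0.51  1.6   0.06  1.44  0.1 ]
shift tool [ 0.1649 -0.1555  0.0581] turn tool deg [-20.08   0.1   -0.72]
```

```bash
python3 -m handwheel '[[0.024,0.02,-0.05,0,0,0,0],[0.024,0.05,-0.05,0,0,0,0],[0.024,0.05,-0.05,0,0,0,0],[0.024,0.045,-0.005,0,0,0,0],[0.024,0,0,0,-5,0,0],[0.024,0,0,0,-5,0,0],[0.024,0,0,0,-5,0,0],[0.024,0,0,0,-5,0,-0.7],[0.024,0,0,0,0,0,0]]'; python3 bar.py -0.07
```

```text
time: 11.2
position: [0.4197, -0.0777, 0.2624]
tool_rot: [2.414, 1.782, 0.116]
ft_force: [-1.0, -0.8, 0.2]
grip_width: 0.274
grip_force: 0.0
pos [ 0.41966966 -0.07771096  0.2624124 ] q [ 0.41 -0.3  -0.27  2.   -0.04  1.28 -0.14]
shift tool [ 0.008  -0.0452  0.0379] turn tool deg [-10.99   1.2    0.07]
```

```bash
cat > fk.py <<'E'
import numpy as np
from itertools import product
from scipy.optimize import least_squares
from scipy.spatial.transform import Rotation as Ro
D=[([1.282,.322,-.07,1.452,.023,1.371,-.057],[.194,-.62,.221],[-3.104,-.474,.001]),
([.47065671,.08495054,-.6376895,1.7518482,.05104968,1.32747636,-2.05663234],[.51735412,.04545341,.21992808],[3.1035665,-.48165886,-.0090366]),
([.84071283,.11615419,-.41279927,1.63366671,.05049124,1.3976767,-1.46370212],[.48211973,-.26979554,.25858881],[3.09862722,-.49176915,.00465762]),
([.92,.12,-.51,1.6,.06,1.44,.1],[.48288,-.26397,.27559],[-2.536,-1.852,.001]),
([.41,-.3,-.27,2.,-.04,1.28,-.14],[.41967,-.07771,.2624],[2.414,1.782,.116])]
rz=lambda a:Ro.from_euler('z',a); ry=lambda a:Ro.from_euler('y',a)
def fk(q,p,s):
    d1,a1,L1,e,L2,w,L3,t7=p
    R=rz(-q[0]); x=R.apply([a1,0,d1]); R=R*ry(q[1])*rz(s[0]*q[2]); x=x+R.apply([e,0,L1])
    R=R*ry(q[3]); x=x+R.apply([-e,0,L2]); R=R*rz(s[1]*q[4])*ry(q[5]); x=x+R.apply([w,0,L3]); R=R*rz(s[2]*q[6]+t7)
    return x,R
def res(p,s):
    o=[]
    for q,x,r in D:
        X,R=fk(q,p,s); o+=list(X-x)+list(.1*(R.inv()*Ro.from_rotvec(r)).as_rotvec())
    return o
best=None
for s in product((1,-1),repeat=3):
    for t in(0,1.57,3.14,-1.57):
        f=least_squares(res,[.3,0,.4,0,.4,0,.25,t],args=(s,),loss="soft_l1",f_scale=.01)
        if best is None or f.cost<best[0].cost: best=(f,s)
P,S=best[0].x,best[1]
lo=np.array([-2.86,-.3,-1.38,.06,-1.56,.09,-2.69]);hi=np.array([2.86,2.09,1.24,2.45,4.7,2.05,2.69])
def ik(x,R,n=12):
    b=None; rng=np.random.default_rng(0)
    for k in range(n):
        q0=np.array([.15,0,rng.uniform(-1,1),2.1,0,1,0]); 
        g=lambda q:np.r_[fk(q,P,S)[0]-x,.2*(fk(q,P,S)[1].inv()*R).as_rotvec(),.0003*q[[2,4]]]
        f=least_squares(g,np.clip(q0,lo+.01,hi-.01),bounds=(lo,hi))
        if b is None or f.cost<b.cost:b=f
    return b.x,np.linalg.norm(b.fun[:3]),np.degrees(np.linalg.norm(b.fun[3:6])/.2)
if __name__=="__main__":
    print(P.round(4),S,best[0].cost,np.abs(res(P,S)).max())
    bar=np.array([.4077,-.0665,.152]); top=np.array([.478,-.088,.3096]); px=np.array([.956,-.292,0])
    for nm,b in(("bar",bar),("bar+70up",bar+[0,0,.07]),("top",top)):
        for th in(-20,-10,0,20,40,60):
            t=np.radians(th); z=np.sin(t)*px-[0,0,np.cos(t)]; y=np.cos(t)*px+[0,0,np.sin(t)]
            q,e,a=ik(b+.015*z,Ro.from_matrix(np.c_[np.cross(y,z),y,z])); print(nm,th,q.round(2),"err mm",round(e*1e3,1),"deg",round(a,2))
E
time python3 fk.py
```

```text
[0.3076 0.0467 0.5004 0.0016 0.4613 0.0032 0.4697 1.5725] (-1, -1, -1) 0.0002879953315100869 0.02237565031101524
bar -20 [ 0.2   0.23 -0.01  1.83 -0.03  1.43 -0.09] err mm 0.0 deg 0.0
bar -10 [ 0.18  0.07 -0.    1.97 -0.02  1.27 -0.1 ] err mm 0.0 deg 0.0
bar 0 [ 0.16 -0.1  -0.    2.12 -0.    1.12 -0.13] err mm 0.0 deg 0.0
bar 20 [ 0.07 -0.3  -0.    2.32  0.11  0.89 -0.29] err mm 10.8 deg 5.67
bar 40 [-0.41 -0.3  -0.01  2.45  0.68  0.88 -1.21] err mm 27.2 deg 17.37
bar 60 [ 0.55 -0.3  -1.38  2.45  0.72  0.95 -1.81] err mm 40.5 deg 26.15
bar+70up -20 [ 0.2   0.17 -0.    1.74 -0.03  1.58 -0.09] err mm 0.0 deg 0.0
bar+70up -10 [ 0.18  0.01  0.    1.87 -0.02  1.44 -0.11] err mm 0.0 deg 0.0
bar+70up 0 [ 0.16 -0.15  0.    2.    0.    1.29 -0.13] err mm 0.0 deg 0.0
bar+70up 20 [ 0.07 -0.3  -0.    2.14  0.09  1.11 -0.27] err mm 14.3 deg 8.68
bar+70up 40 [-0.7  -0.3  -0.    2.45  0.86  1.13 -1.57] err mm 32.3 deg 19.93
bar+70up 60 [ 0.39 -0.3  -1.38  2.45  0.79  1.13 -1.97] err mm 37.4 deg 24.59
top -20 [ 0.21  0.28 -0.01  1.41 -0.03  1.8  -0.09] err mm 0.0 deg 0.0
top -10 [ 0.2   0.12 -0.    1.56 -0.02  1.64 -0.1 ] err mm 0.0 deg 0.0
top 0 [ 0.18 -0.04 -0.    1.71 -0.    1.47 -0.11] err mm 0.0 deg 0.0
top 20 [ 0.13 -0.3  -0.    1.97  0.06  1.18 -0.19] err mm 4.2 deg 2.63
top 40 [-0.15 -0.3  -0.    2.04  0.4   1.1  -0.64] err mm 29.1 deg 17.56
top 60 [-0.75 -0.3  -0.    2.45  1.15  1.21 -1.83] err mm 31.1 deg 20.7
real	0m39.038s
user	0m39.313s
sys	0m0.110s
```

Tilting forward is limited by joint 2, so a straight-down grasp is the choice: it reaches both the shut and 45° bar positions with clearance.

```bash
sed -i 's/radians(20)/radians(float(sys.argv[2]))/' bar.py; python3 -m handwheel '[[0.024,0,0,0,5,0,0],[0.024,0,0,0,4,0,0],[0.024,0,0,0,0,0,0]]'; python3 bar.py -0.06 0
```

```text
time: 11.58
position: [0.4202, -0.0823, 0.263]
tool_rot: [2.527, 1.845, -0.025]
ft_force: [0.0, 0.3, -0.1]
grip_width: 0.277
grip_force: 0.0
pos [ 0.42021604 -0.08232581  0.26299116] q [ 0.42 -0.16 -0.27  1.89 -0.02  1.42 -0.15]
shift tool [ 0.0123 -0.0168  0.0507] turn tool deg [ 0.02  1.16 -0.74]
```

```bash
python3 -m handwheel '[[0.024,0.012,-0.017,0.025,0,1.1,-0.7],[0.024,0,0,0.025,0,0,0],[0.024,0,0,0,0,0,0],[0.024,0,0,0,0,0,0]]'; python3 bar.py -0.06 0
python3 - <<'E'
from h import *
c=cam("wrist"); im,d=ctrl.get_image("wrist"); cv2.imwrite("pics/w3.png",im); np.save("w3.npy",d); np.savez("w3c.npz",*c)
for n in("scene","side"):
    i,d=ctrl.get_image(n); cv2.imwrite(f"pics/{n}3.png",i); P,u,v=cloud(cam(n),d)
    m=(abs(P[:,2]-.153)<.008)&(np.hypot(P[:,0]-.408,P[:,1]+.066)<.05)
    q=P[m]; print(n,m.sum(),q.mean(0) if len(q) else"",q.min(0),q.max(0))
E
```

```text
time: 12.08
position: [0.4077, -0.0646, 0.2142]
tool_rot: [2.518, 1.872, 0.003]
ft_force: [-0.0, 0.3, -0.2]
grip_width: 0.274
grip_force: 0.0
pos [ 0.40774473 -0.06455541  0.21418259] q [ 0.41 -0.18 -0.28  2.   -0.05  1.32 -0.15]
shift tool [-0.0019  0.0005  0.0022] turn tool deg [0.21 0.04 0.25]
scene 102 [ 0.41407685 -0.06750125  0.15450866] [ 0.39604468 -0.112453    0.14662644] [ 0.44451081 -0.02560028  0.16074436]
side 65 [ 0.41352162 -0.06622339  0.15359059] [ 0.39229148 -0.11418274  0.14512929] [ 0.45704923 -0.02414167  0.15997747]
```

View pics/w3.png

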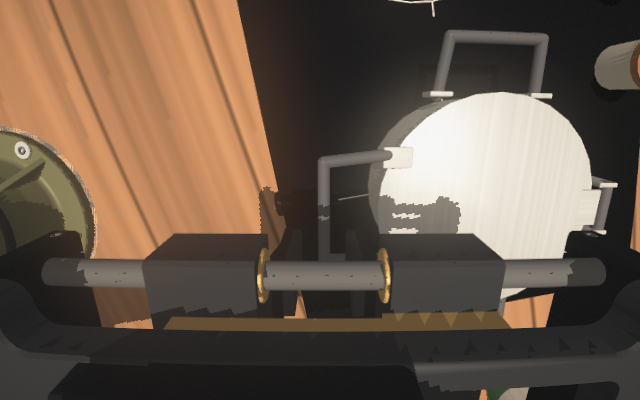

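The wrist view shows the lid bar as the line from (324,165) to (324,235), lying midway between the fingers (267 and 385). I'll check that with a ray.

```bash
python3 - <<'E'
from h import *
c=list(np.load("w3c.npz").values()); s=ctrl.get_state(); R=cv2.Rodrigues(np.array(s["tool_rot"]))[0]
X=plane(c,[[324,163],[324,200],[325,235]],.154); print(X, "in tool",(X-s["position"])@R)
E
```

```text
[[ 0.41767929 -0.03074881  0.154     ]
 [ 0.40978667 -0.05698174  0.154     ]
 [ 0.4025538  -0.08365499  0.154     ]] in tool [[ 3.47002749e-02 -7.29259433e-04  6.02825222e-02]
 [ 7.30577708e-03 -7.68435471e-04  6.02926292e-02]
 [-2.03213737e-02 -4.93237416e-05  6.03059566e-02]]
```

```bash
python3 -m handwheel '[[0.024,-0.001,0,0.03,0,0,0],[0.024,0,0,0.03,0,0,0],[0.024,0,0,0.018,0,0,0],[0.024,0,0,0,0,0,0]]'; python3 -m handwheel '[[0,0,0,0,0,0,0],[0,0,0,0,0,0,0],[0,0,0,0,0,0,0],[0,0,0,0,0,0,0]]' 12; python3 - <<'E'
from bench import ctrl
s=ctrl.get_state();print(s["position"],s["tool_rot"],s["joint_positions"],s["ft_force"])
E
```

```text
time: 12.72
position: [0.4067, -0.0647, 0.1345]
tool_rot: [2.519, 1.877, -0.001]
ft_force: [0.5, -0.5, -0.1]
grip_width: 0.276
grip_force: 0.0
time: 13.22
position: [0.4082, -0.0649, 0.1361]
tool_rot: [2.516, 1.875, 0.003]
ft_force: [-0.1, 0.7, 5.1]
grip_width: 0.097
grip_force: 12.0
[ 0.40817991 -0.06486054  0.13611405] [2.51623335 1.87533265 0.00327291] [ 0.40466714 -0.11690811 -0.29184347  2.10399695 -0.03570135  1.14599723
 -0.16053422] [-0.06744463  0.71049042  5.06019449]
```

```bash
python3 -m handwheel '[[0,0,0.0007,-0.010,0,0,0],[0,0,0.001,-0.0097,0,0,0],[0,0,0.0015,-0.0098,0,0,0],[0,0,0.002,-0.0098,0,0,0],[0,0,0.0024,-0.0096,0,0,0],[0,0,0.0027,-0.0095,0,0,0],[0,0,0,0,0,0,0],[0,0,0,0,0,0,0]]'; python3 - <<'E'
from h import *
s=ctrl.get_state();print(s["position"],s["ft_force"],s["torque"])
E
```

```text
time: 14.22
position: [0.417, -0.0676, 0.1932]
tool_rot: [2.518, 1.876, 0.001]
ft_force: [3.4, -1.0, -2.9]
grip_width: 0.094
grip_force: 12.0
[ 0.41703267 -0.06764308  0.19323834] [ 3.36765782 -0.97268458 -2.94433616] [-0.2818657  -0.87671587  0.0017486 ]
```

```bash
python3 -m handwheel '[[0,0,0.0015,0,0,0,0],[0,0,0,0,0,0,0]]'; python3 - <<'E'
from h import *
s=ctrl.get_state();print(s["position"],s["ft_force"],s["torque"])
c=cam("wrist"); im,d=ctrl.get_image("wrist"); cv2.imwrite("pics/w4.png",im); np.savez("w4c.npz",*c)
E
```

```text
time: 14.48
position: [0.4169, -0.0676, 0.1928]
tool_rot: [-2.518, -1.877, 0.003]
ft_force: [-1.7, 1.0, -1.1]
grip_width: 0.095
grip_force: 12.0
[ 0.41692577 -0.06763692  0.19277391] [-1.65487716  0.97047863 -1.14312554] [ 0.13924833  0.54925284 -0.0267181 ]
```

View pics/w4.png

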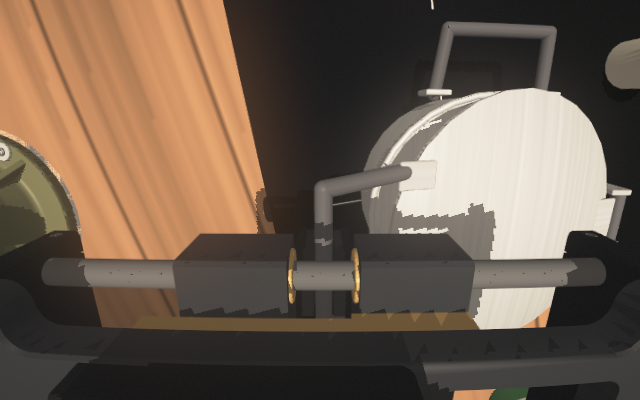

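The lid is opening with the bar held between the pads at (323,275), and the forces are small. Continuing the arc.

```bash
python3 -m handwheel '[[0,0,0.0027,-0.0094,0,0,0],[0,0,0.0036,-0.0092,0,0,0],[0,0,0.004,-0.0091,0,0,0],[0,0,0.0044,-0.0089,0,0,0],[0,0,0.0048,-0.0087,0,0,0],[0,0,0.0051,-0.0085,0,0,0],[0,0,0,0,0,0,0],[0,0,0,0,0,0,0]]'; python3 - <<'E'
from h import *
s=ctrl.get_state();print(s["position"],s["ft_force"],s["torque"])
E
```

```text
time: 15.52
position: [0.4419, -0.075, 0.2472]
tool_rot: [2.518, 1.877, 0.001]
ft_force: [-4.0, 1.0, 2.3]
grip_width: 0.096
grip_force: 12.0
[ 0.44194211 -0.07495507  0.24724282] [-3.99382754  0.98633105  2.30079256] [ 0.22862791  0.88368567 -0.01284837]
```

```bash
python3 -m handwheel '[[0,0,-0.001,0,0,0,0],[0,0,0.005,-0.0082,0,0,0],[0,0,0.0058,-0.008,0,0,0],[0,0,0.0062,-0.0077,0,0,0],[0,0,0.0065,-0.0075,0,0,0],[0,0,0,0,0,0,0]]'; python3 - <<'E'
from h import *
s=ctrl.get_state();print(s["position"],s["ft_force"],s["torque"])
E
```

```text
time: 16.27
position: [0.4645, -0.0816, 0.2797]
tool_rot: [2.517, 1.876, 0.003]
ft_force: [-3.7, 0.2, 2.7]
grip_width: 0.091
grip_force: 12.0
[ 0.46448262 -0.08162362  0.27966247] [-3.69875431  0.21960232  2.68884269] [ 0.22404285  0.8416687  -0.06460533]
```

```bash
python3 -m handwheel '[[0,0,-0.0008,-0.0008,0,0,0],[0,0,0.0068,-0.0072,0,0,0],[0,0,0.007,-0.0069,0,0,0],[0,0,0,0,0,0,0],[0,0,0,0,0,0,0]]'; python3 - <<'E'
from h import *
s=ctrl.get_state();print(s["position"],s["ft_force"],s["torque"])
tcp=np.array(s["position"])
for n in("scene","side"):
    i,d=ctrl.get_image(n); cv2.imwrite(f"pics/{n}5.png",i); np.save(f"{n}5.npy",d)
    P,u,v=cloud(cam(n),d); g=i.min(2)[v,u]
    px=np.array([.956,-.292]);py=np.array([.292,.956])
    rel=P[:,:2]-[.532,-.1045]; X=rel@px; Y=rel@py
    m=(abs(Y)<.07)&(X>-.07)&(X<.09)&(P[:,2]>.15)&(P[:,2]<.29)&(g>70)
    if m.sum()>30:
        A=np.polyfit(X[m],P[m,2],1); print(n,"lid pts",m.sum(),"slope deg",np.degrees(np.arctan(A[0])),"rms",np.std(P[m,2]-np.polyval(A,X[m])))
    for sg in(1,-1):
        m=(abs(P[:,2]-.126)<.01)&(abs(sg*Y-.128)<.012)&(abs(X)<.03); print("loop",sg,m.sum(),np.round(P[m].mean(0),4) if m.any() else "", np.round(np.mean(Y[m]),4) if m.any() else "")
np.hstack
a=cv2.imread("pics/scene5.png")[130:280,200:430];b=cv2.imread("pics/side5.png")[120:270,240:470]
cv2.imwrite("pics/fin.png",cv2.resize(np.vstack([a,b]),None,fx=2,fy=2,interpolation=2))
E
```

```text
time: 16.9
position: [0.4762, -0.0852, 0.2936]
tool_rot: [2.517, 1.876, 0.002]
ft_force: [-0.1, -0.1, -1.1]
grip_width: 0.099
grip_force: 12.0
[ 0.47623212 -0.08516887  0.29360796] [-0.10098892 -0.14514872 -1.14893563] [ 0.01355632 -0.10912562 -0.00127817]
scene lid pts 2315 slope deg -43.64369810455226 rms 0.006105769804933355
loop 1 42 [0.5701 0.0195 0.1276] 0.1297
loop -1 49 [ 0.495  -0.2257  0.1271] -0.1267
side lid pts 242 slope deg -45.32606254329262 rms 0.0024672091701384512
loop 1 24 [0.569  0.0204 0.1277] 0.1302
loop -1 26 [ 0.4973 -0.2271  0.1264] -0.1273
```

View pics/fin.png

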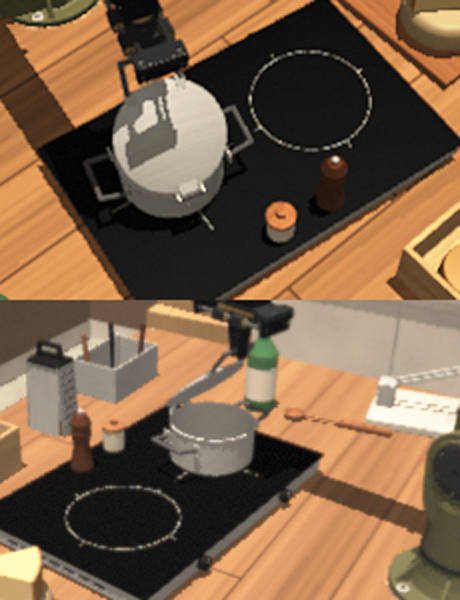

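The picture shows the pot on the small ring, with its loops' midpoint at (0.533,-0.103). The lid is held up at about 45° (43.6–45.3° from depth, about 44.6° from the arc). Contact forces are near zero and the bystanders are in place, so I'm handing in.

```bash
python3 -c "
from bench import ctrl
print(ctrl.close_job())"
```

```text
the job is handed in; nothing more can be done
None
```

The job is handed in: the pot slid flat onto the small ring, by my measurements within about 3 mm of its centre, and the gripper is holding the lid open at about 45°, with nothing else touched.

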